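Seat the intake filter frame under its lip and catch

TASK

Fit the clean filter frame, the one with a tongue and an upright grip, into the seat on top of the air-intake unit: hold it tilted and hook its tongue under the retaining lip, feel it home against the stop, then rotate it down flat until the spring catch snaps over its far edge, and let go. The frame is brittle, so work gently and never force it (30 N against the unit cracks it), and leave the other things on the bench where they are.

Things in the scene. Friction and masses are not known exactly. Their poses are not given: they have to be found in the camera images.
- frame: Filter frame: loose grey plastic panel, white pleated filter, about 0.2 kg, flat on the bench pleats up. Body 120 (x) x 110 (y) x 12 mm; origin: centre of its underside, z up out of the pleats. A tongue sticks out of the -x edge: 16 long, 80 wide, 5 mm thick, z 0 to 5. On top an upright grip plate 10 thick (x), 50 long (y), centred at x = 12, y = 0, z from 12 to 54 mm.
- tongue_tip (a point): Middle of the bottom edge of the tongue's free end: (-76, 0, 0) mm in the frame's axes. From here to the frame's far edge: 136 mm. Axes as the frame's.
- frame_grip (a point): Point to pinch on the upright grip plate (across its 10 mm, along the frame's x): (12, 0, 44) mm in the frame's axes, 10 mm below the plate's top. Axes as the frame's.
- housing: Air-intake unit: fixed grey box 240 (x) x 170 (y) x 50 mm high; origin under its centre, z up, -x end (towards the robot) = lip end, +x = catch end. On top, square with it, an aluminium seat plate clamped in slotted holes: it stands up to 15 mm off nominal in x and 9 mm in y. The measured poses do not show this offset: find it by feel or sight. Pushing does not shift it.
- seat (a point): Nominal centre of the seat floor (fixed to the housing; add the plate's offset): (0, 0, 54) mm from the housing's origin, axes as the housing's. Side walls 8 mm high all along, inner faces at y = +-58.5. Fully home the frame lies flat on this floor, x axes alike, its origin 6 to 9 mm to +x of here plus the offset, tongue under the lip, catch over its far edge. Laid in flat it does not fit.
- lip (a point): Nominal middle of the retaining lip's lower edge (fixed to the housing; add the plate's offset): (-59, 0, 64.5) mm from the housing's origin. The lip is 3 mm thick, as wide as the plate, its underside 10.5 mm above the seat floor; the upright stop wall stands 11 mm behind its edge (x = -70). The tongue reaches the stop at tilts up to about 20 degrees, far edge up.
- rim (a point): Nominal middle of the far rim's inner top edge (fixed to the housing; add the plate's offset): (69, 0, 64) mm from the housing's origin. The rim is 10 mm high. With the tongue's end on the stop wall the frame's far edge clears the rim by 3 mm.
- catch (a joint): Sprung steel catch, 34 mm wide, mid far rim; m: 0 = out (rest, also snapped over the frame), 0.009 = pushed back to +x. At rest its tip is 5.5 mm inside the rim, flat underside 13.2 mm and top 26 mm above the seat floor; a 60 degree ramp lets the frame's far edge, pressed down with about 5 to 12 N, push it back; it then snaps over. Spring 2 N + 0.25 N/mm.
- bottle: Loose bystander: clear glass bottle with red cap, 70 mm across, 150 mm tall; origin under its centre
- beaker: Loose bystander: open glass beaker, 80 mm across, 100 mm tall; origin under its centre
- cap_a: Loose bystander: plain red screw cap, 44 mm across, 25 mm tall; origin under its centre
- cap_b: Loose bystander: stepped blue bottle cap, 38 mm across, 34 mm tall; origin under its centre
- weigh_boat: Loose bystander: white square weighing boat, 90 x 90 x 22 mm; origin under its centre
- grille: Loose bystander: flat grey slotted grille panel, 150 x 150 x 10 mm, no tongue and no grip; origin under its centre
- spatula: Loose bystander: 180 mm lab spatula lying flat; origin under it
- jar: Loose bystander: amber jar with white lid, 60 mm across, 70 mm tall; origin under its centre
Not all that is in view belongs to the job. What is shaped like the frame but blue or turquoise is not meant.

How it is judged:
By the outcome, as a careful person would: the job done as asked, in the order asked, and still so for the second after the job is handed in, with the robot touching nothing.
It also fails if it takes over 72 s, if anything falls off the work surface, if the arm or the gripper's body presses on something with over 40 N, if the wrist force passes 120 N, or if a joint passes its speed limit or range.

ROBOT

A 6-joint arm with a two-finger parallel gripper is mounted at the origin on the work surface. World frame = base frame: x ahead of the robot, y to its left, z up, the work surface at z = 0. Lengths are in m, angles in rad, forces in N, time in s.
With the tool pointing down it reaches from about 0.35 to 0.775 m from the base axis. Payload 5.5 kg.
Tool frame: the origin (TCP) lies at the very end of the fingers, on their centre line; the grasp point (between the pads) lies 19 mm behind it; y points along the fingers, z is the direction in which the jaws open and shut, and the axes are right-handed (so a half turn about y gives the same grasp; the last joint's range is limited). The gripper opens to 85 mm and grips with 20 to 120 N. Pads are 22 mm wide; open, the fingers measure 114 mm over their backs; the gripper's body (76 mm by 85 mm) begins 54 mm behind the grasp point. The pads swing forward as they close: fully open they stand 13 mm farther back than shut.
Start: joints at [0.972, 0.313, 0.046, 1.304, 0, 1.431], TCP at [0.255, 0.516, 0.231] pointing down, gripper open.
Joint ranges: [-2.76, 2.76], [-0.86, 1.69], [-1.03, 1.26], [-2.2, 2.34], [-1.47, 1.5], [-3.14, 3.14]. Speed limits (rad/s): [2.57, 2.57, 3.14, 3.14, 3.14, 3.14].

INTERFACE

Orientations are given as a unit quaternion [w, x, y, z].
In Python, from workcell import env gives the robot as it stands.
- The arm moves only by the shell command python3 -m inch 'ROWS' [OPENING] [FORCE]. ROWS is JSON, a list that holds one entry, the list of rows, each a list of 4 numbers: the shift along the tool's x, y, z in mm, then the turn about the tool's y in degrees. In form: [[[tx, ty, tz, spin], ...]]. A call has 1 to 10 rows; each row is the pose to reach, as a shift and turn from the pose commanded when the call began, along the tool's axes at that moment; what a row does not reach only later rows make up. A row lasts 1/10 s, in which the tool goes at most 50 mm and 8.59 degrees, less where a joint would pass 70% of its speed; a pose out of reach is approached as far as the arm can. A call with a gripper value outside its range is refused whole. OPENING is the finger opening in mm, from 0 to 85.4, set as the call begins (- or left out, the last holds). The fingers move at their own pace and stop on an object; FORCE is the grip in N (left out, the last holds). Time passes only in rows, so rows that repeat a pose let the fingers close. It gives the time, the measured TCP pose, the force and the opening at its end, in the units of the state.
- env.get_state(): the state, without advancing time (a new reading comes with each control period).
- env.read_camera(name): name is "scene" or "top" or "wrist"; returns the picture (480x640x3 uint8, blue, green, red); there is no depth.
- env.camera_model(name): a dict with "fx", "fy", "cx", "cy" (pixels), "R" (3x3) and "t" (3): a world point X has camera coordinates R X + t; the wrist camera has in their place "mount" (4x4, takes a point from camera to tool coordinates, whose origin is the TCP and whose axes are the tool frame's). Camera axes: x right, y down, z forward; pixel columns grow to the right and rows downward; lengths in m; the calibration is good to about 2 mm. The wrist camera is an equidistant fisheye: a pixel r from the principal point sees the ray r / f radians off the axis. A picture is of the moment at which its call begins: read the wrist's pose just before it. camera_model takes no time and is no camera call.
- env.hand_in(): hands the job in, once; it reports no verdict.
The state is a dict: "clock": time; "joint_pos": joint angles; "qvel": joint speeds; "tau": joint torques, N m; "tcp_pos": TCP position; "orientation": TCP orientation; "wrist_force": force on the tool from outside, world axes, zero at the start; "ft_torque": the same for the moment, N m; "finger_gap": finger opening in m.
Only numpy, scipy, OpenCV 4.12 (cv2) and the standard library are available. Lean on these libraries where they do the work, as an engineer would, in place of code of your own. Each camera call takes 0.05 s, during which the arm holds its last target.

## Working session

There is one attempt and no reset: what is moved stays moved. The work goes in short steps, Python scripts to look and compute and a shell command to move; the robot and the scene stay as the last step left them, time stands still between calls to the robot, and variables do not carry over. Pictures are saved under pics/ and viewed, and the job is handed in when it is done.

```bash
ls; mkdir -p pics; python3 - <<'E'
from workcell import env
import cv2,json
s=env.get_state();print(s)
for n in("scene","top","wrist"):
    print(n,env.camera_model(n)); cv2.imwrite(f"pics/{n}0.png",env.read_camera(n))
E
```

```text
pics
{'clock': 0.0, 'joint_pos': array([9.72355747e-01, 3.14014896e-01, 4.49614312e-02, 1.30360032e+00,
       2.90951524e-06, 1.43120437e+00]), 'qvel': array([-3.57298769e-04,  4.56289217e-04, -5.32522575e-05,  4.92902039e-04,
        6.06454775e-04,  9.94367139e-04]), 'tau': array([-4.71133408e-04, -4.80629289e+01,  2.98532152e+01,  1.93952664e-02,
       -1.43823527e-04, -1.01651696e-05]), 'tcp_pos': array([0.25438481, 0.51508833, 0.23039345]), 'orientation': array([-0.68796637,  0.68919063, -0.16104584,  0.16057017]), 'wrist_force': array([-0.53764242,  0.14175058, -0.00426878]), 'ft_torque': array([ 0.04457132, -0.00501611,  0.01422694]), 'finger_gap': 0.08554496250836413}
scene {'fx': 488.10451763530733, 'fy': 488.10451763530733, 'cx': 320.7982927277746, 'cy': 244.34744135340833, 'R': array([[ 7.90507978e-01,  6.12451663e-01,  3.09955274e-04],
       [ 3.76038404e-01, -4.84963382e-01, -7.89560407e-01],
       [-4.83417268e-01,  6.24270356e-01, -6.13672769e-01]]), 't': array([-0.42904029, -0.07548188,  1.45953479])}
top {'fx': 475.5945596882357, 'fy': 475.5945596882357, 'cx': 322.8180841756995, 'cy': 242.48913763317697, 'R': array([[ 4.26077446e-03, -9.99990689e-01,  6.83952299e-04],
       [-9.89247413e-01, -4.31498592e-03, -1.46188020e-01],
       [ 1.46189610e-01, -5.37238623e-05, -9.89256587e-01]]), 't': array([0.06640059, 0.48875086, 1.26315405])}
wrist {'fx': 371.64829954431775, 'fy': 371.64829954431775, 'cx': 317.60171434904674, 'cy': 235.41650374104262, 'mount': array([[ 1.25003452e-04,  9.47364414e-01,  3.20157229e-01,
        -8.31176544e-02],
       [-1.74232808e-04, -3.20157206e-01,  9.47364414e-01,
        -1.43233061e-01],
       [ 9.99999977e-01, -1.74205715e-04,  1.25041206e-04,
        -2.28374384e-04],
       [ 0.00000000e+00,  0.00000000e+00,  0.00000000e+00,
         1.00000000e+00]])}
```

View pics/top0.png

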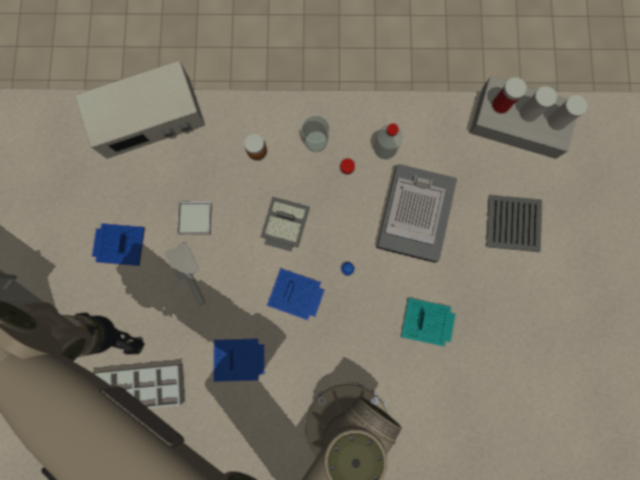

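View pics/scene0.png

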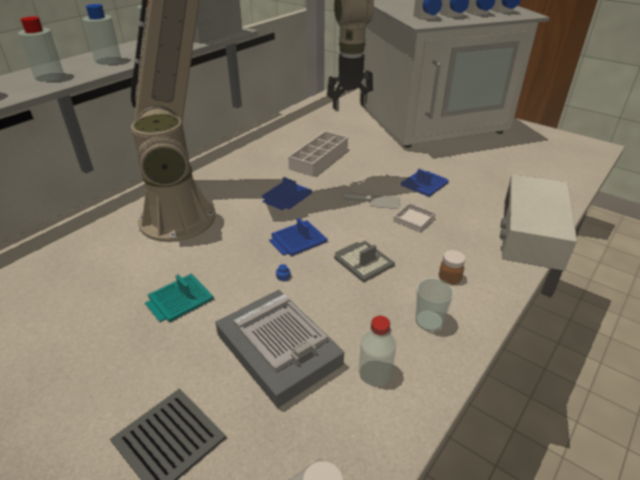

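View pics/wrist0.png

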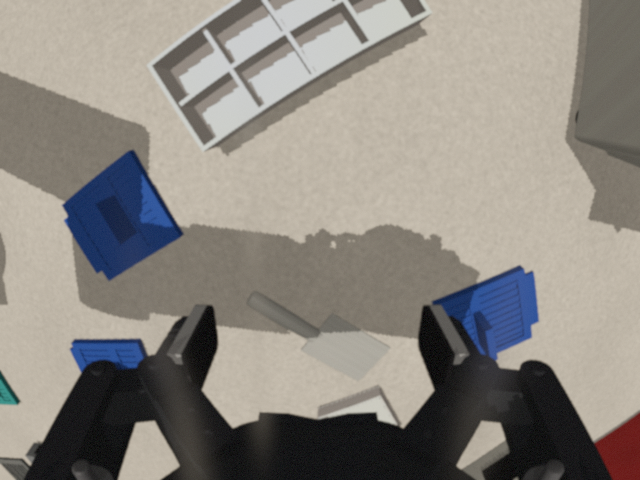

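```bash
cat > h.py <<'E'
from workcell import env
import numpy as np,cv2
from scipy.spatial.transform import Rotation as Ro
def rot(s): q=s["orientation"]; return Ro.from_quat([q[1],q[2],q[3],q[0]]).as_matrix()
def cast(m,u,v,z):
    R=np.array(m["R"]);t=np.array(m["t"]);d=R.T@np.array([(u-m["cx"])/m["fx"],(v-m["cy"])/m["fy"],1]);c=-R.T@t
    return c+d*(z-c[2])/d[2]
def proj(m,X):
    p=np.array(m["R"])@np.array(X)+m["t"];return m["fx"]*p[0]/p[2]+m["cx"],m["fy"]*p[1]/p[2]+m["cy"]
def wcast(m,s,u,v,z):
    a=np.array([u-m["cx"],v-m["cy"]]);r=np.hypot(*a);th=r/m["fx"]
    d=np.array([*(a/r*np.sin(th)),np.cos(th)]);M=m["mount"];R=rot(s)
    c=R@M[:3,3]+s["tcp_pos"];d=R@M[:3,:3]@d
    return c+d*(z-c[2])/d[2]
def crop(img,x0,y0,x1,y1,k,f):
    cv2.imwrite(f,cv2.resize(img[y0:y1,x0:x1],None,fx=k,fy=k,interpolation=cv2.INTER_CUBIC))
E
python3 - <<'E'
from h import *
print(np.round(rot(env.get_state()),3))
i=cv2.imread("pics/top0.png")
crop(i,250,180,320,260,8,"pics/c1.png")
crop(i,365,150,465,270,5,"pics/c2.png")
E
```

```text
[[ 0.897 -0.001  0.443]
 [-0.443 -0.001  0.897]
 [-0.    -1.    -0.001]]
```

View pics/c1.png

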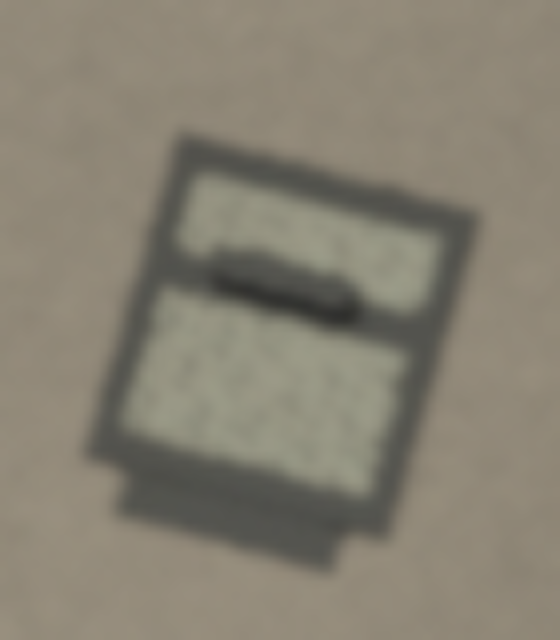

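View pics/c2.png

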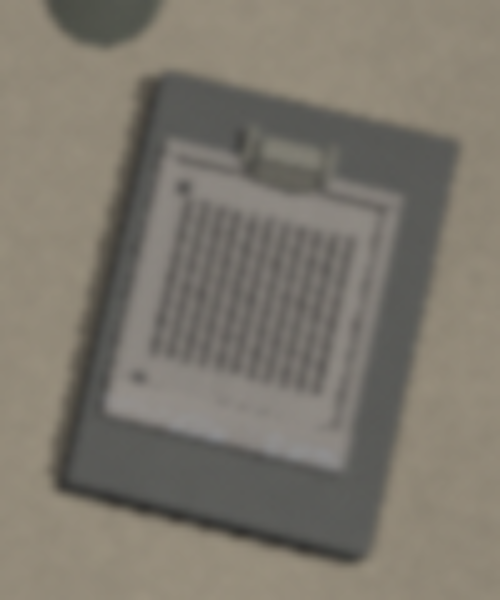

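```bash
python3 - <<'E'
from h import *
m=env.camera_model("top")
def P(c,x0,y0,k,z): return np.array([cast(m,x0+(a+.5)/k-.5,y0+(b+.5)/k-.5,z)[:2] for a,b in c])
def rep(n,p):
    print(n,np.round(p*1000,1).tolist(),"sizes",[round(1e3*np.linalg.norm(p[i]-p[i-1]),1) for i in range(4)],"ctr",np.round(p.mean(0)*1e3,1))
    d=(p[0]+p[1]-p[2]-p[3])/2; print(" yaw",np.degrees(np.arctan2(d[1],d[0])))
    e=(p[0]+p[3]-p[1]-p[2])/2;print(" yaw2",np.degrees(np.arctan2(-e[0],e[1])))
rep("frame",P([(180,130),(478,215),(388,538),(88,455)],250,180,8,.012))
print("tongue",np.round(P([(115,515),(330,572)],250,180,8,.003)*1e3,1))
rep("hous",P([(165,70),(462,143),(362,560),(62,487)],365,150,5,.05))
rep("plate",P([(168,140),(405,192),(345,470),(105,412)],365,150,5,.06))
print("cam",-m["R"].T@m["t"])
E
```

```text
frame [[624.6, 212.4], [594.4, 106.9], [479.5, 137.2], [508.3, 242.1]] sizes [np.float64(120.0), np.float64(109.6), np.float64(118.7), np.float64(108.7)] ctr [551.7 174.7]
 yaw -14.562759325433401
 yaw2 -15.656765057879664
tongue [[488.5 233.3]
 [468.7 157.8]]
hous [[708.1, -137.7], [667.2, -300.7], [435.8, -238.4], [474.7, -77.7]] sizes [np.float64(241.0), np.float64(168.1), np.float64(239.6), np.float64(165.3)] ctr [ 571.5 -188.6]
 yaw -14.73402515940969
 yaw2 -13.860842857326661
plate [[665.2, -136.9], [636.6, -265.7], [483.2, -228.4], [514.1, -100.2]] sizes [np.float64(155.5), np.float64(131.9), np.float64(157.8), np.float64(131.8)] ctr [ 574.8 -182.8]
 yaw -13.667054282832414
 yaw2 -13.072694121910818
cam [0.29855261 0.06857679 1.32098757]
```

```bash
python3 -m inch '[[[40,5,-16,-1],[85,10,-34,-3],[130,15,-52,-5],[175,20,-70,-7],[220,25,-88,-9],[265,30,-106,-11],[310,40,-124,-11],[355,50,-142,-11],[395,60,-158,-11],[429,70,-171,-11]]]' 85 30; python3 -m inch '[[[0,0,0,0],[0,0,0,0],[0,0,0,0]]]'
python3 - <<'E'
from h import *
s=env.get_state();print(s["tcp_pos"],s["joint_pos"],s["wrist_force"]);print(np.round(rot(s),3))
cv2.imwrite("pics/w1.png",env.read_camera("wrist"))
E
```

```text
clock: 1.15
tcp_pos: [0.5648, 0.1701, 0.1606]
orientation: [-0.701, 0.701, -0.095, 0.095]
wrist_force: [0.8, 1.2, 0.9]
finger_gap: 0.0849
clock: 1.45
tcp_pos: [0.5628, 0.1729, 0.1614]
orientation: [0.701, -0.701, 0.094, -0.094]
wrist_force: [0.3, -0.4, -0.8]
finger_gap: 0.0849
[0.56283491 0.17290361 0.16139029] [ 1.61545740e-01  3.68185340e-01 -4.84143703e-02  1.15482554e+00
  4.12221985e-04  4.27668142e-01] [ 0.2593216  -0.42219507 -0.8422499 ]
[[ 0.965 -0.001  0.263]
 [-0.263  0.     0.965]
 [-0.001 -1.     0.   ]]
```

View pics/w1.png

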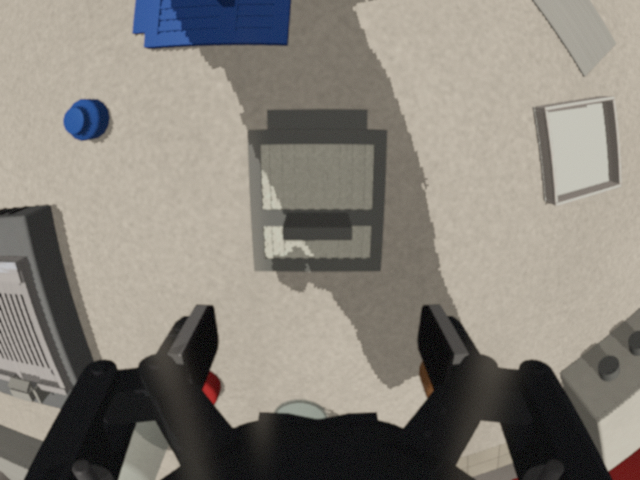

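```bash
cat > px.py <<'E'
from h import *
import sys
# usage: px.py img-less: u v z ... in tool coords from the current state
def tool(u,v,z,s=None):
    s=s or env.get_state();X=wcast(env.camera_model("wrist"),s,u,v,z)
    return X*1e3, rot(s).T@(X-s["tcp_pos"])*1e3
a=list(map(float,sys.argv[1:]))
for i in range(0,len(a),3):
    X,t=tool(*a[i:i+3]);print(a[i:i+3],"world",np.round(X,1),"tool",np.round(t,1))
E
python3 - <<'E'
import cv2
from h import crop
i=cv2.imread("pics/w1.png");crop(i,220,95,420,285,4,"pics/w1c.png")
E
python3 px.py 249 131 .012 386 131 .012 380 270 .012 255 270 .012
```

```text
[249.0, 131.0, 0.012] world [480.2 139.8  12. ] tool [-70.9 149.6 -54. ]
[386.0, 131.0, 0.012] world [508.5 243.8  12. ] tool [-70.9 149.7  53.8]
[380.0, 270.0, 0.012] world [623.  213.2  12. ] tool [ 47.6 149.7  54.2]
[255.0, 270.0, 0.012] world [594.4 108.2  12. ] tool [ 47.6 149.6 -54.5]
```

View pics/w1c.png

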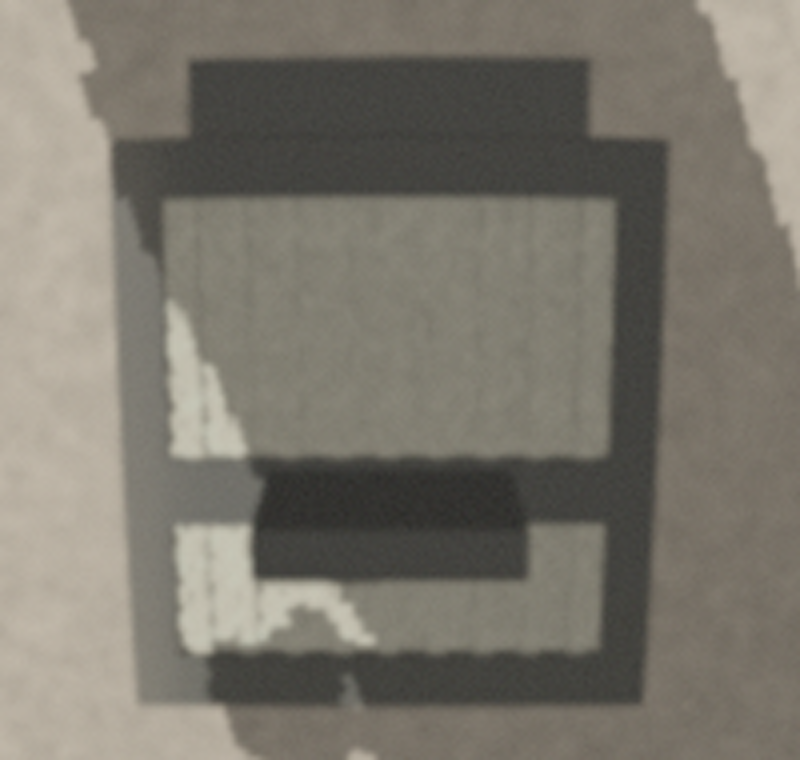

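```bash
python3 px.py 284 227 .054 351.5 227 .054 351.5 239 .054 284 239 .054
python3 -m inch '[[[0,20,0,0],[0,50,0,0],[0,80,0,0],[0,105,0,0],[0,125,0,0],[0,136,0,0],[0,141,0,0],[0,141,0,0],[0,141,0,0]]]'
python3 -m inch '[[[0,0,0,0],[0,0,0,0],[0,0,0,0],[0,0,0,0],[0,0,0,0],[0,0,0,0],[0,0,0,0],[0,0,0,0],[0,0,0,0],[0,0,0,0]]]' 40 20
python3 -m inch '[[[0,0,0,0],[0,0,0,0],[0,0,0,0],[0,0,0,0],[0,0,0,0]]]'
```

```text
[284.0, 227.0, 0.054] world [552.  151.5  54. ] tool [ -4.7 107.6 -23.9]
[351.5, 227.0, 0.054] world [564.6 197.7  54. ] tool [ -4.6 107.7  24. ]
[351.5, 239.0, 0.054] world [573.4 195.6  54. ] tool [  4.4 107.7  24.2]
[284.0, 239.0, 0.054] world [560.7 148.9  54. ] tool [  4.3 107.6 -24.1]
clock: 2.4
tcp_pos: [0.5643, 0.1727, 0.0215]
orientation: [0.701, -0.701, 0.093, -0.095]
wrist_force: [1.2, 0.7, 0.9]
finger_gap: 0.085
clock: 3.4
tcp_pos: [0.5642, 0.1722, 0.0211]
orientation: [0.701, -0.701, 0.094, -0.095]
wrist_force: [-1.5, -0.6, 5.5]
finger_gap: 0.0499
clock: 3.9
tcp_pos: [0.5642, 0.1722, 0.0211]
orientation: [0.701, -0.701, 0.094, -0.095]
wrist_force: [-1.0, -0.6, 5.6]
finger_gap: 0.0498
```

```bash
python3 -m inch '[[[0,-5,0,0],[0,-15,0,0],[0,-30,0,0],[0,-50,0,0],[0,-75,0,0],[0,-100,0,0],[0,-120,0,0],[0,-130,0,0],[0,-130,0,0],[0,-130,0,0]]]'
python3 - <<'E'
from h import *
s=env.get_state();print(s["tcp_pos"],s["wrist_force"],s["ft_torque"])
cv2.imwrite("pics/w2.png",env.read_camera("wrist"))
i=env.read_camera("scene");crop(i,300,130,460,300,4,"pics/s2.png")
E
```

```text
clock: 4.9
tcp_pos: [0.5631, 0.1722, 0.1496]
orientation: [-0.701, 0.701, -0.094, 0.094]
wrist_force: [0.1, -0.3, -2.0]
finger_gap: 0.0501
[0.56310791 0.17220427 0.14956795] [ 0.06509344 -0.32677821 -1.97654802] [ 0.05727098 -0.04199687 -0.01012689]
```

View pics/w2.png

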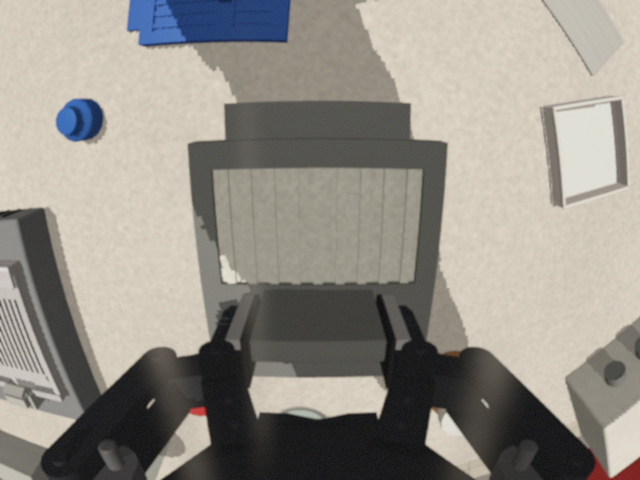

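View pics/s2.png

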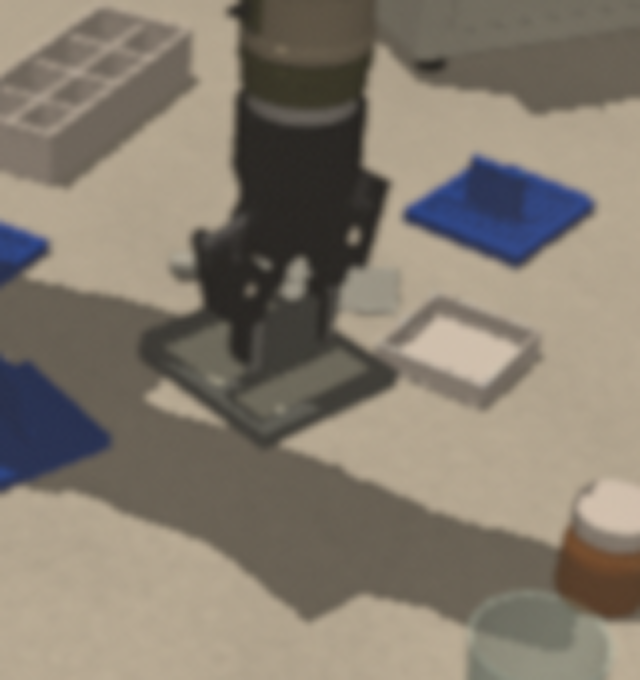

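```bash
cat > tilt.py <<'E'
from h import *
def tilt(obj,pix):
    m=env.camera_model("wrist")
    p=np.array(pix,float);a=p-[m["cx"],m["cy"]];r=np.hypot(*a.T);n=a*(np.tan(r/m["fx"])/r)[:,None]
    ok,rv,tv=cv2.solvePnP(np.array(obj,float),n,np.eye(3),None,flags=cv2.SOLVEPNP_SQPNP)
    ok,rv,tv=cv2.solvePnP(np.array(obj,float),n,np.eye(3),None,rv,tv,True,flags=cv2.SOLVEPNP_ITERATIVE)
    e,_=cv2.projectPoints(np.array(obj,float),rv,tv,np.eye(3),None)
    M=np.array(m["mount"]);R=M[:3,:3]@cv2.Rodrigues(rv)[0];o=M[:3,:3]@tv[:,0]+M[:3,3]*1e3
    print("resid px",np.round((e[:,0]-n)*371,1).tolist())
    print("origin in tool mm",np.round(o,1)); print("axes in tool x,y,z cols\n",np.round(R,3))
    print("tilt (far edge up) deg",np.degrees(np.arcsin(-R[1,0])),"yaw in tool",np.degrees(np.arctan2(R[2,0],R[0,0])))
    tip=R@[-76,0,0]+o;far=R@[60,0,0]+o; print("tip",np.round(tip,1),"far",np.round(far,1),"grip",np.round(R@[12,0,44]+o,1))
E
python3 - <<'E'
from tilt import *
i=cv2.imread("pics/w2.png");crop(i,180,90,460,390,2.6,"pics/w2c.png")
E
```

```text
(no output)
```

View pics/w2c.png

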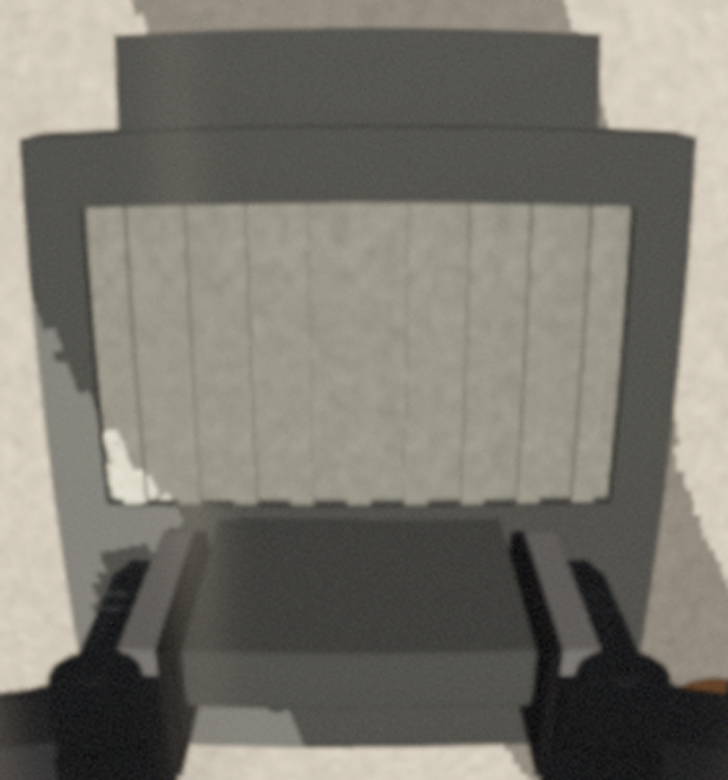

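```bash
python3 - <<'E'
from tilt import *
c=[(117,37),(598,37),(22,140),(694,138),(185,650),(536,652),(190,706),(529,706)]
o=[(-76,-40,5),(-76,40,5),(-60,-55,12),(-60,55,12),(7,-25,54),(7,25,54),(17,-25,54),(17,25,54)]
tilt(o,[(180+(a+.5)/2.6-.5,90+(b+.5)/2.6-.5) for a,b in c])
E
```

```text
resid px [[-0.6, 0.3], [1.1, -0.1], [-0.2, 0.6], [0.3, 0.9], [-0.9, 0.4], [0.2, -0.9], [-0.2, -0.3], [0.5, -0.8]]
origin in tool mm [-12.8  22.8  -0.1]
axes in tool x,y,z cols
 [[ 1.    -0.001  0.021]
 [ 0.021  0.002 -1.   ]
 [ 0.001  1.     0.002]]
tilt (far edge up) deg -1.2281188870943405 yaw in tool 0.08049133523576474
tip [-88.8  21.2  -0.2] far [47.1 24.1  0. ] grip [  0.1 -20.9   0. ]
```

```bash
python3 -m inch '[[[2,-8,-5,0],[8,-18,-22,0],[15,-28,-45,0],[24,-35,-70,0],[33,-35,-95,0],[42,-35,-120,0],[50,-35,-143,0],[56,-35,-160,0],[60,-35,-171,0],[60,-35,-171,0]]]'; python3 -m inch '[[[0,0,0,0],[0,0,0,0]]]'
python3 - <<'E'
from h import *
s=env.get_state();print(s["tcp_pos"],s["orientation"],s["wrist_force"])
cv2.imwrite("pics/w3.png",env.read_camera("wrist"))
i=env.read_camera("top");cv2.imwrite("pics/top3.png",i)
crop(i,370,150,470,270,5,"pics/t3.png")
E
```

```text
clock: 6.0
tcp_pos: [0.5764, -0.01, 0.1851]
orientation: [-0.701, 0.701, -0.095, 0.095]
wrist_force: [1.2, -0.1, -2.3]
finger_gap: 0.0498
clock: 6.2
tcp_pos: [0.5762, -0.0077, 0.1852]
orientation: [0.701, -0.701, 0.094, -0.094]
wrist_force: [-0.1, -0.5, -2.7]
finger_gap: 0.0497
[ 0.57621539 -0.00767129  0.1852381 ] [ 0.70101544 -0.70072417  0.09382385 -0.0935953 ] [-0.06057021 -0.53803356 -2.70676527]
```

View pics/w3.png

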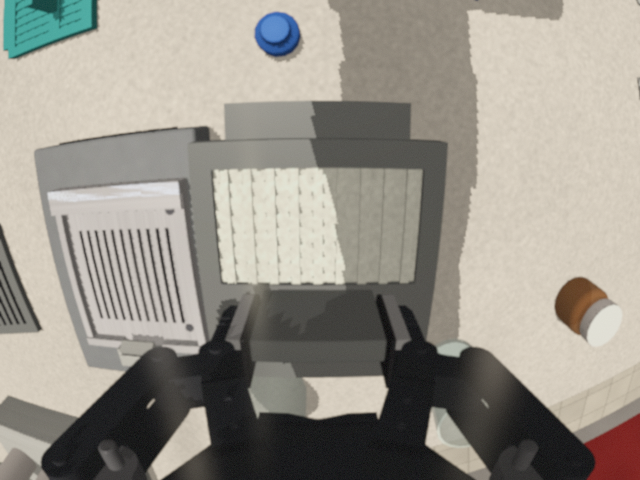

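View pics/top3.png

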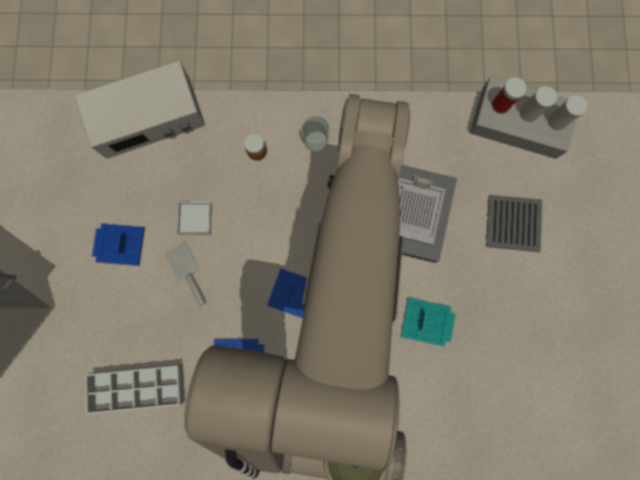

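```bash
python3 - <<'E'
from h import *
i=cv2.imread("pics/w3.png");crop(i,30,120,220,265,4,"pics/w3a.png");crop(i,30,255,220,380,4,"pics/w3b.png")
E
```

```text
(no output)
```

View pics/w3a.png

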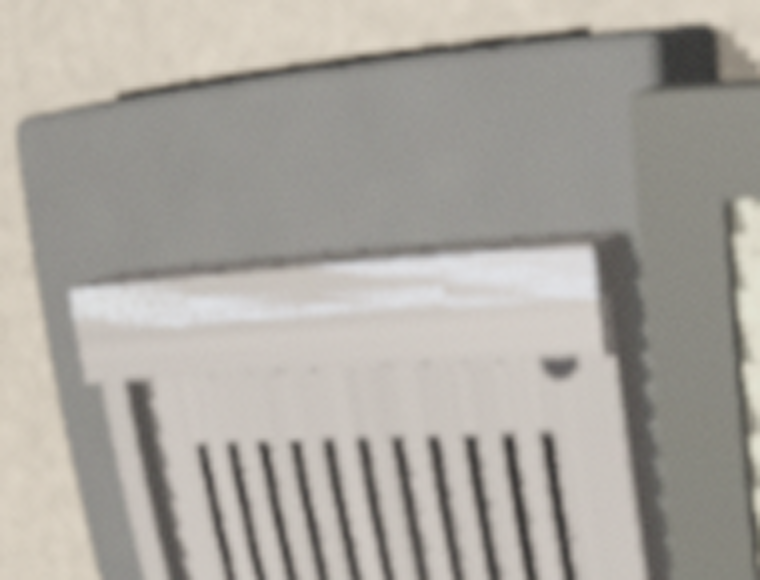

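View pics/w3b.png

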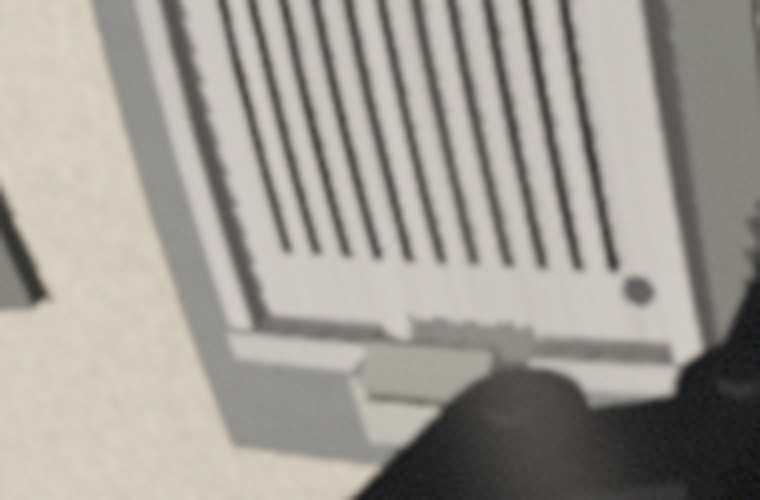

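```bash
python3 - <<'E'
from h import *
m=env.camera_model("wrist");s=env.get_state()
def W(a,b,o,z): return wcast(m,s,30+(a+.5)/4-.5,o+(b+.5)/4-.5,z)[:2]*1e3
D={"lipF_L":W(85,382,120,.0675),"lipF_R":W(612,355,120,.0675),"lipB_L":W(70,290,120,.0675),"lipB_R":W(598,243,120,.0675),
"H_L":W(18,122,120,.05),"H_R":W(660,33,120,.05),"H_farL":W(235,443,255,.05),"rimtop_L1":W(228,333,255,.064),"rimbot_L":W(235,360,255,.064),"rimR1":W(672,363,255,.064),
"wallL_in?":W(125,380,120,.062),"wallL_in_far":W(243,325,255,.062),"wallR_near":W(640,565,120,.062),"catchUL":W(372,346,255,.067),"catchUR":W(492,348,255,.067),"catchLL":W(352,376,255,.08)}
H=np.array([571.5,-188.6]);y=np.radians(-14.3);ex=np.array([np.cos(y),np.sin(y)]);ey=np.array([-ex[1],ex[0]])
for k,v in D.items(): print(k,np.round(v,1),"in housing",np.round([(v-H)@ex,(v-H)@ey],1))
def ang(a,b): d=D[b]-D[a];return np.degrees(np.arctan2(d[1],d[0]))
print(ang("lipF_L","lipF_R")-90,ang("lipB_L","lipB_R")-90,ang("H_L","H_R")-90,ang("H_L","H_farL"))
E
```

```text
lipF_L [ 501.  -231.1] in housing [-57.8 -58.6]
lipF_R [ 533.4 -101.9] in housing [-58.3  74.6]
lipB_L [ 480.9 -225.6] in housing [-78.6 -58.3]
lipB_R [512.3 -97. ] in housing [-79.9  74.1]
H_L [ 437.9 -241.1] in housing [-116.5  -83.9]
H_R [478.2 -78.5] in housing [-117.6   83.6]
H_farL [ 667.4 -297.5] in housing [119.8 -81.9]
rimtop_L1 [ 626.1 -261.6] in housing [ 71.  -57.2]
rimbot_L [ 634.  -264.4] in housing [ 79.3 -58. ]
rimR1 [ 654.7 -140.7] in housing [68.8 66.9]
wallL_in? [ 504.4 -223.9] in housing [-56.3 -50.8]
wallL_in_far [ 625.6 -257. ] in housing [ 69.4 -52.9]
wallR_near [ 576.7 -115. ] in housing [-13.1  72.6]
catchUL [ 634.9 -215.3] in housing [ 68.  -10.3]
catchUR [ 640.8 -182.2] in housing [65.6 23.4]
catchLL [ 634.9 -214.4] in housing [67.8 -9.3]
-14.062932646455891 -13.729809629393188 -13.914520624488773 -13.805598357183023
```

```bash
python3 - <<'E'
from h import *
m=env.camera_model("top")
print(cast(m,392,129,.15),cast(m,384,150,.02))
E
python3 -m inch '[[[4,0,-8,0],[12,0,-28,-0.5],[23,0,-52,-1],[34,0,-77,-1.3],[45,0,-102,-1.3],[56,0,-126,-1.3],[66,0,-147,-1.3],[73,0,-160,-1.3],[76.7,0,-167,-1.3],[76.7,0,-167,-1.3]]]'; python3 -m inch '[[[0,0,0,0],[0,0,0,0]]]'
```

```text
[ 0.76837135 -0.10872282  0.15      ] [ 0.75776904 -0.10456027  0.02      ]
clock: 7.3
tcp_pos: [0.6064, -0.1905, 0.185]
orientation: [0.702, -0.702, 0.086, -0.086]
wrist_force: [-0.5, 0.1, -1.0]
finger_gap: 0.0496
clock: 7.5
tcp_pos: [0.6062, -0.1887, 0.1853]
orientation: [0.702, -0.702, 0.086, -0.086]
wrist_force: [0.1, -0.5, -2.0]
finger_gap: 0.0495
```

```bash
python3 -m inch '[[[0,10,0,0],[0,25,0,0],[0,42,0,0],[0,57,0,0],[0,67,0,0],[0,70,0,0],[0,70,0,0],[0,70,0,0]]]'
python3 - <<'E'
from h import *
s=env.get_state();print(s["tcp_pos"],s["wrist_force"],s["ft_torque"])
i=env.read_camera("wrist");cv2.imwrite("pics/w4.png",i)
j=env.read_camera("scene");crop(j,190,230,390,410,4,"pics/s4.png")
E
```

```text
clock: 8.3
tcp_pos: [0.6068, -0.1899, 0.116]
orientation: [-0.702, 0.702, -0.086, 0.086]
wrist_force: [0.3, -0.0, -1.5]
finger_gap: 0.05
[ 0.60679665 -0.18986551  0.11597509] [ 0.34862891 -0.03161834 -1.4781749 ] [ 0.01421173  0.0103775  -0.00823865]
```

View pics/w4.png

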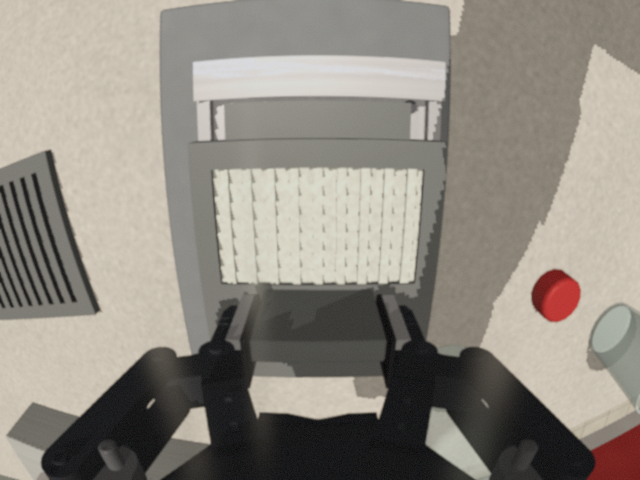

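View pics/s4.png

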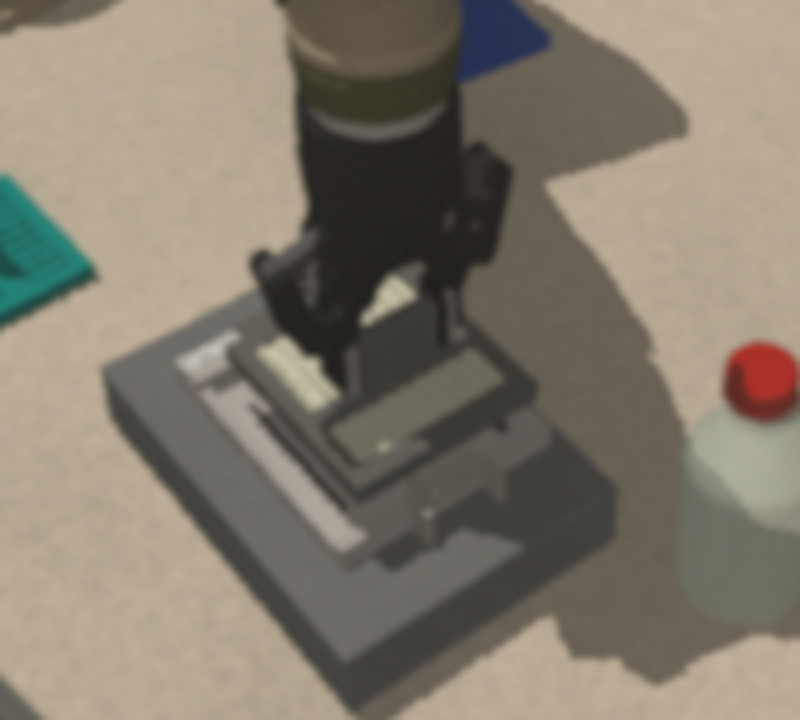

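```bash
python3 - <<'E'
from h import *
crop(cv2.imread("pics/w4.png"),150,40,470,160,2.5,"pics/w4c.png")
E
python3 px.py 194.5 100 .0675 444.5 97.5 .0675 193.5 62 .0675 445.5 60 .0675
```

```text
[194.5, 100.0, 0.0675] world [ 501.  -230.2   67.5] tool [-93.1  48.6 -64.5]
[444.5, 97.5, 0.0675] world [ 531.2 -102.7   67.5] tool [-94.6  48.6  66.5]
[193.5, 62.0, 0.0675] world [ 481.  -225.4   67.5] tool [-113.7   48.6  -64.7]
[445.5, 60.0, 0.0675] world [511.5 -97.6  67.5] tool [-115.    48.5   66.7]
```

View pics/w4c.png

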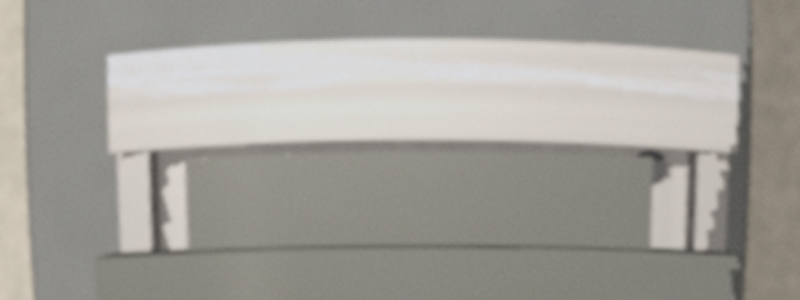

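```bash
python3 -m inch '[[[0,3,1,0],[0,6,1,0],[0,9,1,0],[0,11,1,0],[0,12,1,0],[0,12,1,0]]]'; python3 -m inch '[[[0,1,0,0],[0,2,0,0],[0,2,0,0]]]'; python3 -m inch '[[[0,0.7,0,0],[0,1.5,0,0],[0,1.5,0,0]]]'
```

```text
clock: 9.0
tcp_pos: [0.6064, -0.1888, 0.103]
orientation: [0.702, -0.702, 0.086, -0.086]
wrist_force: [-0.8, 1.3, -1.2]
finger_gap: 0.0495
clock: 9.3
tcp_pos: [0.6065, -0.1888, 0.1012]
orientation: [0.702, -0.702, 0.086, -0.086]
wrist_force: [0.2, -0.3, -2.1]
finger_gap: 0.05
clock: 9.6
tcp_pos: [0.6067, -0.1889, 0.1004]
orientation: [-0.702, 0.702, -0.086, 0.086]
wrist_force: [-1.6, 0.9, 2.1]
finger_gap: 0.0495
```

```bash
python3 -m inch '[[[0,0.7,0,0],[0,1.5,0,0],[0,1.5,0,0]]]'; python3 -m inch '[[[0,0.7,0,0],[0,1.5,0,0],[0,1.5,0,0]]]'
```

```text
clock: 9.9
tcp_pos: [0.6073, -0.1891, 0.0995]
orientation: [-0.702, 0.702, -0.085, 0.087]
wrist_force: [-1.5, 0.5, 5.3]
finger_gap: 0.0496
clock: 10.2
tcp_pos: [0.6073, -0.1891, 0.0982]
orientation: [-0.702, 0.702, -0.085, 0.087]
wrist_force: [-2.4, 0.8, 6.6]
finger_gap: 0.0496
```

```bash
python3 -m inch '[[[0,0.7,0,0],[0,1.5,0,0],[0,1.5,0,0]]]'; python3 - <<'E'
from h import *
s=env.get_state();print(s["tcp_pos"],s["wrist_force"],s["ft_torque"])
i=env.read_camera("wrist");cv2.imwrite("pics/w5.png",i);crop(i,180,90,460,390,2.6,"pics/w5c.png")
E
```

```text
clock: 10.5
tcp_pos: [0.6071, -0.1891, 0.0966]
orientation: [-0.702, 0.702, -0.085, 0.087]
wrist_force: [-2.3, 1.9, 7.5]
finger_gap: 0.0498
[ 0.60714669 -0.18905429  0.09664919] [-2.3330684   1.89001249  7.4928543 ] [0.11158383 0.20849543 0.02940148]
```

View pics/w5c.png

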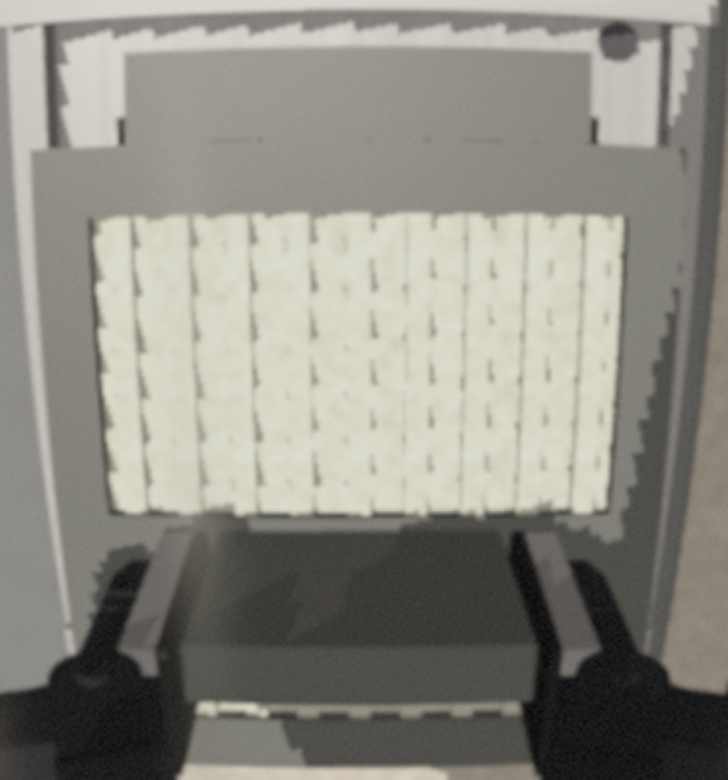

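```bash
cat > t2.py <<'E'
from tilt import *
def go(c,k=2.6,x0=180,y0=90):
    o=[(-76,-40,5),(-76,40,5),(-60,-55,12),(-60,55,12),(7,-25,54),(7,25,54),(17,-25,54),(17,25,54)]
    tilt(o[:len(c)],[(x0+(a+.5)/k-.5,y0+(b+.5)/k-.5) for a,b in c])
E
python3 - <<'E'
from t2 import *
go([(125,53),(591,53),(32,148),(685,150),(182,645),(538,645),(187,702),(532,702)])
E
```

```text
resid px [[-0.1, -0.3], [0.5, 0.1], [-0.2, 0.6], [0.0, 0.2], [-0.2, -0.2], [-0.1, -0.5], [0.0, 0.3], [0.0, -0.1]]
origin in tool mm [-10.   22.9  -0.2]
axes in tool x,y,z cols
 [[ 0.998  0.002 -0.057]
 [-0.057  0.005 -0.998]
 [-0.002  1.     0.006]]
tilt (far edge up) deg 3.247917028113643 yaw in tool -0.10995336729167642
tip [-85.9  27.2  -0. ] far [49.9 19.5 -0.3] grip [ -0.5 -21.7   0. ]
```

```bash
python3 -m inch '[[[0,0.7,0,0],[0,1.4,0,0],[0,2,0,0],[0,2,0,0]]]';python3 -m inch '[[[0,0.7,0,0],[0,1.4,0,0],[0,2,0,0],[0,2,0,0]]]'; python3 - <<'E'
from h import *
s=env.get_state();print(s["tcp_pos"],s["wrist_force"],s["ft_torque"])
i=env.read_camera("wrist");cv2.imwrite("pics/w6.png",i);crop(i,180,90,460,390,2.6,"pics/w6c.png")
E
```

```text
clock: 10.95
tcp_pos: [0.607, -0.189, 0.0946]
orientation: [-0.702, 0.702, -0.086, 0.087]
wrist_force: [-3.5, 0.6, 7.0]
finger_gap: 0.0495
clock: 11.35
tcp_pos: [0.6068, -0.1889, 0.0925]
orientation: [-0.702, 0.702, -0.086, 0.087]
wrist_force: [-3.1, 0.8, 7.4]
finger_gap: 0.0496
[ 0.60681599 -0.18892224  0.09251887] [-3.0874226   0.82988962  7.41859865] [0.15752822 0.40462926 0.00664441]
```

View pics/w6c.png

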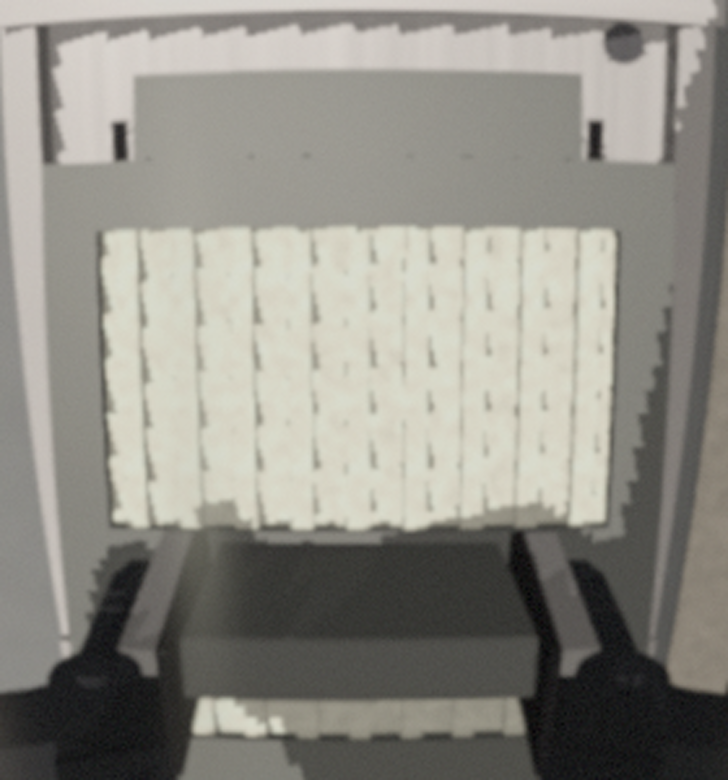

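```bash
python3 - <<'E'
from t2 import *
go([(135,74),(581,73),(45,162),(674,162),(181,638),(540,637),(186,697),(535,697)])
E
python3 px.py 186 97.5 .0675 447 98 .0675
```

```text
resid px [[-0.1, -0.2], [0.8, -0.0], [-0.7, 0.7], [0.2, 0.4], [0.2, -0.7], [-0.3, -0.7], [0.0, 0.5], [-0.1, 0.1]]
origin in tool mm [-6.5 23.1  0.1]
axes in tool x,y,z cols
 [[ 0.989 -0.001 -0.145]
 [-0.145  0.002 -0.989]
 [ 0.001  1.     0.002]]
tilt (far edge up) deg 8.355319092890419 yaw in tool 0.07309253793304225
tip [-81.7  34.1  -0. ] far [52.8 14.3  0.2] grip [ -1.1 -22.2   0.2]
[186.0, 97.5, 0.0675] world [ 501.6 -225.3   67.5] tool [-93.4  25.  -60.7]
[447.0, 98.0, 0.0675] world [ 530.9 -108.7   67.5] tool [-93.1  24.9  59.5]
```

```bash
python3 -m inch '[[[0,0.7,0,0],[0,1.5,0,0],[0,1.5,0,0]]]';python3 -m inch '[[[0,-1,0,0],[0,-2,0,0],[0,-3,0,0],[0,-3,0,0]]]'; python3 - <<'E'
from h import *
s=env.get_state();print(s["tcp_pos"],s["wrist_force"],s["ft_torque"])
i=env.read_camera("wrist");cv2.imwrite("pics/w7.png",i);crop(i,180,90,460,390,2.6,"pics/w7c.png")
E
```

```text
clock: 11.7
tcp_pos: [0.6068, -0.1889, 0.091]
orientation: [-0.702, 0.702, -0.086, 0.087]
wrist_force: [-3.2, 1.3, 5.6]
finger_gap: 0.0494
clock: 12.1
tcp_pos: [0.6068, -0.1889, 0.0924]
orientation: [0.702, -0.702, 0.086, -0.086]
wrist_force: [-0.5, 0.2, -0.5]
finger_gap: 0.0498
[ 0.60678373 -0.18888943  0.09243803] [-0.51758268  0.20681621 -0.50176033] [0.03895713 0.06987247 0.03433058]
```

View pics/w7c.png

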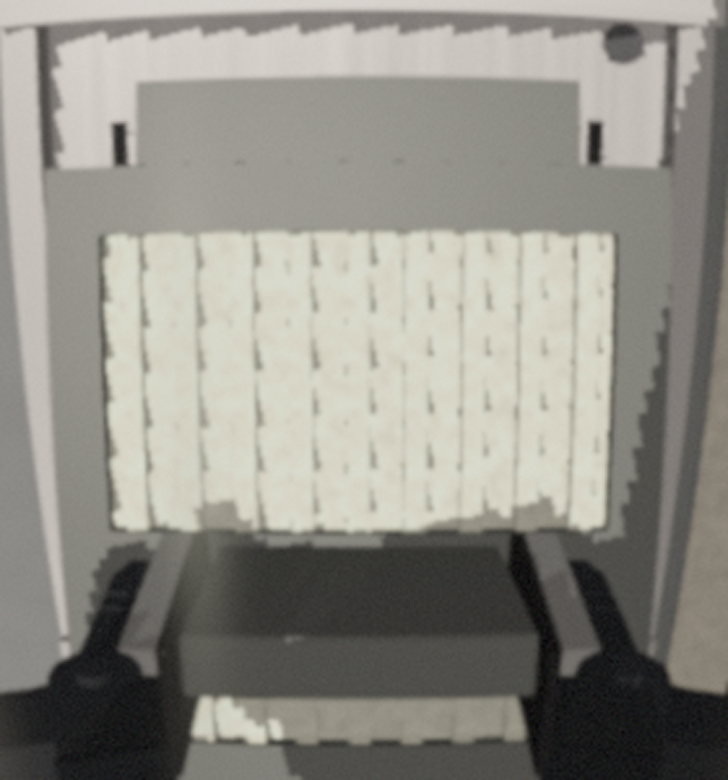

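```bash
python3 - <<'E'
from t2 import *
go([(137,81),(579,81),(48,168),(671,167),(181,637),(540,635),(186,696),(535,696)])
E

```

```text
resid px [[0.1, -0.1], [0.5, -0.4], [-0.6, 0.5], [0.1, 0.5], [0.3, -0.9], [-0.3, -0.5], [0.0, 0.7], [-0.0, 0.2]]
origin in tool mm [-5.3 23.3  0.1]
axes in tool x,y,z cols
 [[ 0.986 -0.001 -0.169]
 [-0.169  0.002 -0.986]
 [ 0.002  1.     0.001]]
tilt (far edge up) deg 9.707441396139426 yaw in tool 0.09231850281174336
tip [-80.3  36.1  -0. ] far [53.8 13.1  0.2] grip [ -0.9 -22.1   0.2]
```

```bash
python3 -m inch '[[[-2,0,0,0],[-5,0,0,0],[-8,0,0,0],[-9,0.5,0,0],[-9,1.5,0,0],[-9,2.5,0,0],[-9,2.5,0,0]]]'; python3 -m inch '[[[0,0.6,0,0],[0,1,0,0],[0,1,0,0]]]'; python3 -m inch '[[[0,0.6,0,0],[0,1,0,0],[0,1,0,0]]]'
```

```text
clock: 12.85
tcp_pos: [0.5981, -0.1867, 0.091]
orientation: [-0.702, 0.702, -0.086, 0.086]
wrist_force: [-2.1, 0.7, 2.6]
finger_gap: 0.0493
clock: 13.15
tcp_pos: [0.5985, -0.1868, 0.0908]
orientation: [-0.702, 0.702, -0.085, 0.087]
wrist_force: [-2.6, 1.0, 7.6]
finger_gap: 0.0497
clock: 13.45
tcp_pos: [0.5986, -0.1869, 0.0906]
orientation: [-0.702, 0.702, -0.085, 0.087]
wrist_force: [-3.5, 1.1, 12.2]
finger_gap: 0.0497
```

```bash
python3 -m inch '[[[0,-1,0,0],[0,-2,0,0],[0,-2,0,0]]]';  python3 - <<'E'
from h import *
s=env.get_state();print(s["tcp_pos"],s["wrist_force"],s["ft_torque"])
i=env.read_camera("wrist");cv2.imwrite("pics/w8.png",i);crop(i,180,90,460,390,2.6,"pics/w8c.png")
j=env.read_camera("scene");crop(j,190,230,390,410,4,"pics/s8.png")
E
```

```text
clock: 13.75
tcp_pos: [0.5981, -0.1867, 0.0908]
orientation: [-0.702, 0.702, -0.086, 0.086]
wrist_force: [-2.3, 0.9, 5.8]
finger_gap: 0.0494
[ 0.59812054 -0.18674252  0.09079785] [-2.31791501  0.88650344  5.78562517] [0.19505091 0.26408538 0.00558281]
```

View pics/w8c.png

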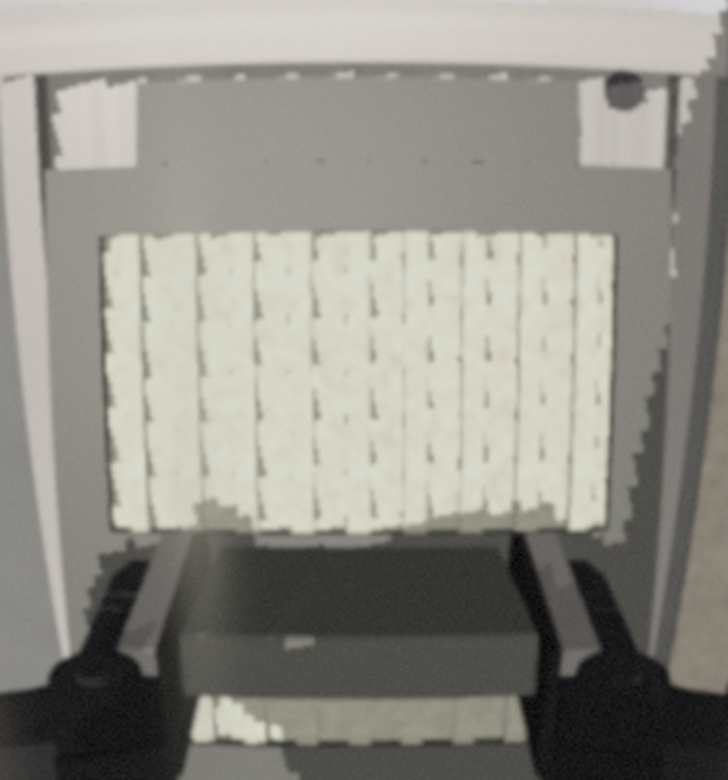

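View pics/s8.png

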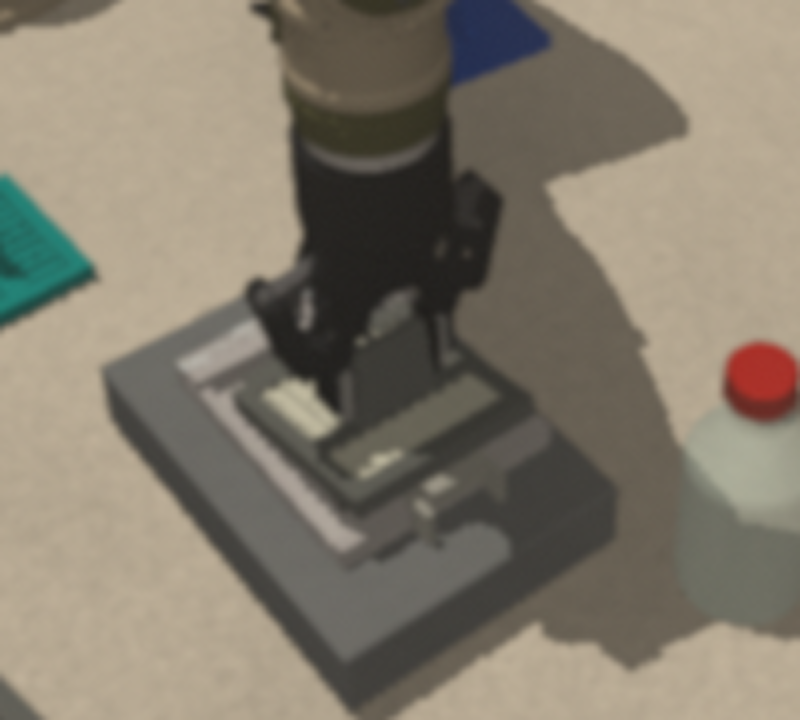

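```bash
python3 -m inch '[[[-1,-0.5,0,0],[-2,-0.8,0,0],[-3,-0.8,0,0],[-4,-0.8,0,0],[-4,-0.8,0,0]]]';python3 -m inch '[[[-1,0,0,0],[-2,0,0,0],[-3,0,0,0],[-3,0,0,0]]]'; python3 - <<'E'
from h import *
s=env.get_state();print(s["tcp_pos"],s["wrist_force"],s["ft_torque"])
i=env.read_camera("wrist");cv2.imwrite("pics/w9.png",i);crop(i,180,90,460,390,2.6,"pics/w9c.png")
E
```

```text
clock: 14.35
tcp_pos: [0.5937, -0.1857, 0.0907]
orientation: [0.702, -0.702, 0.086, -0.086]
wrist_force: [0.8, -0.8, -1.2]
finger_gap: 0.0496
clock: 14.75
tcp_pos: [0.5903, -0.1847, 0.0906]
orientation: [0.702, -0.702, 0.087, -0.086]
wrist_force: [0.4, 0.1, -2.3]
finger_gap: 0.0496
[ 0.59030205 -0.18465456  0.09057284] [ 0.37091857  0.14627562 -2.33026262] [-0.06066546 -0.04876132  0.01407173]
```

View pics/w9c.png

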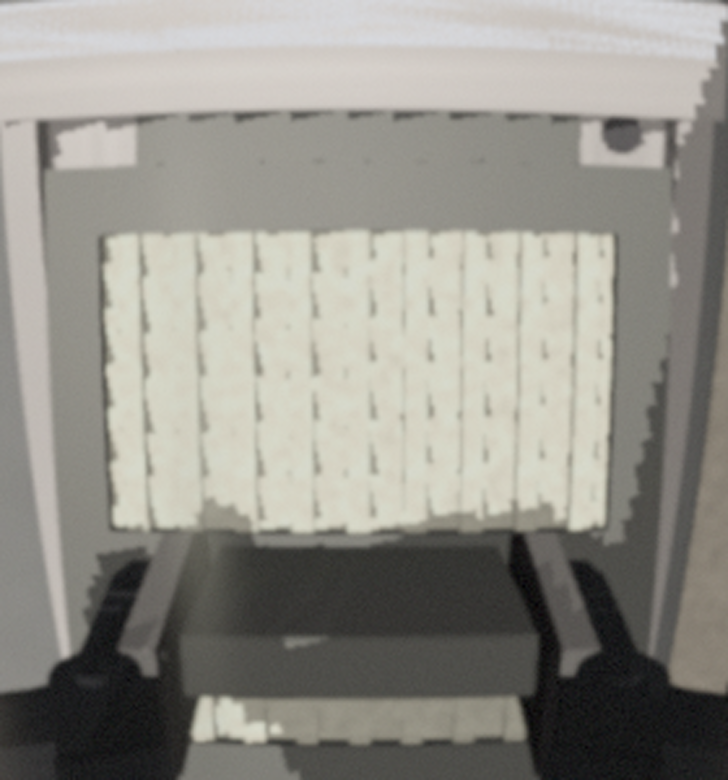

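```bash
python3 -m inch '[[[-1,0,0,0],[-2,0,0,0],[-3,0,0,0],[-4,0,0,0],[-4,0,0,0]]]';python3 -m inch '[[[-1,0,0,0],[-1.5,0,0,0],[-1.5,0,0,0]]]';python3 -m inch '[[[-1,0,0,0],[-1.5,0,0,0],[-1.5,0,0,0]]]'
```

```text
clock: 15.3
tcp_pos: [0.587, -0.1839, 0.0911]
orientation: [0.702, -0.702, 0.086, -0.086]
wrist_force: [0.5, -0.3, -2.0]
finger_gap: 0.0495
clock: 15.6
tcp_pos: [0.5856, -0.1836, 0.0911]
orientation: [0.702, -0.702, 0.086, -0.086]
wrist_force: [0.4, -0.1, -1.3]
finger_gap: 0.0494
clock: 15.9
tcp_pos: [0.5848, -0.1835, 0.0914]
orientation: [-0.702, 0.702, -0.086, 0.087]
wrist_force: [1.2, -0.6, -2.5]
finger_gap: 0.0497
```

```bash
python3 -m inch '[[[-0.5,0,0,0],[-1,0,0,0],[-1,0,0,0]]]';python3 -m inch '[[[-0.5,0,0,0],[-1,0,0,0],[-1,0,0,0]]]'; python3 - <<'E'
from h import *
s=env.get_state();print(s["tcp_pos"],s["wrist_force"],s["ft_torque"])
i=env.read_camera("wrist");cv2.imwrite("pics/w10.png",i);crop(i,180,90,460,390,2.6,"pics/w10c.png")
j=env.read_camera("scene");crop(j,190,230,390,410,4,"pics/s10.png")
E
```

```text
clock: 16.2
tcp_pos: [0.5845, -0.1834, 0.0917]
orientation: [-0.702, 0.702, -0.085, 0.087]
wrist_force: [5.5, -0.7, -2.1]
finger_gap: 0.0498
clock: 16.5
tcp_pos: [0.5842, -0.1834, 0.092]
orientation: [-0.702, 0.702, -0.085, 0.088]
wrist_force: [6.1, -1.2, 0.3]
finger_gap: 0.0494
[ 0.58421004 -0.18339487  0.0920381 ] [ 6.1442168  -1.15124184  0.34216796] [-0.19982431 -1.4554428  -0.04327905]
```

View pics/w10c.png

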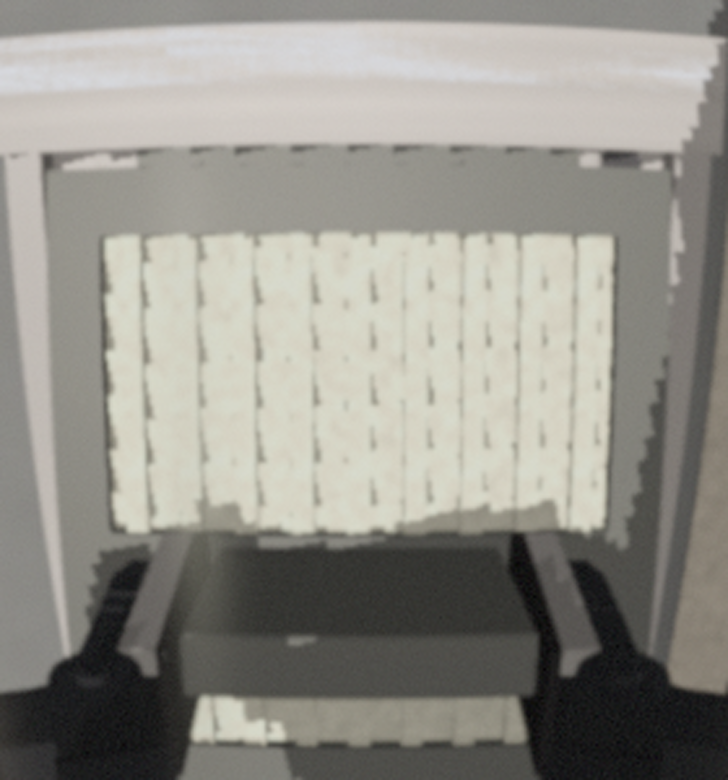

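View pics/s10.png

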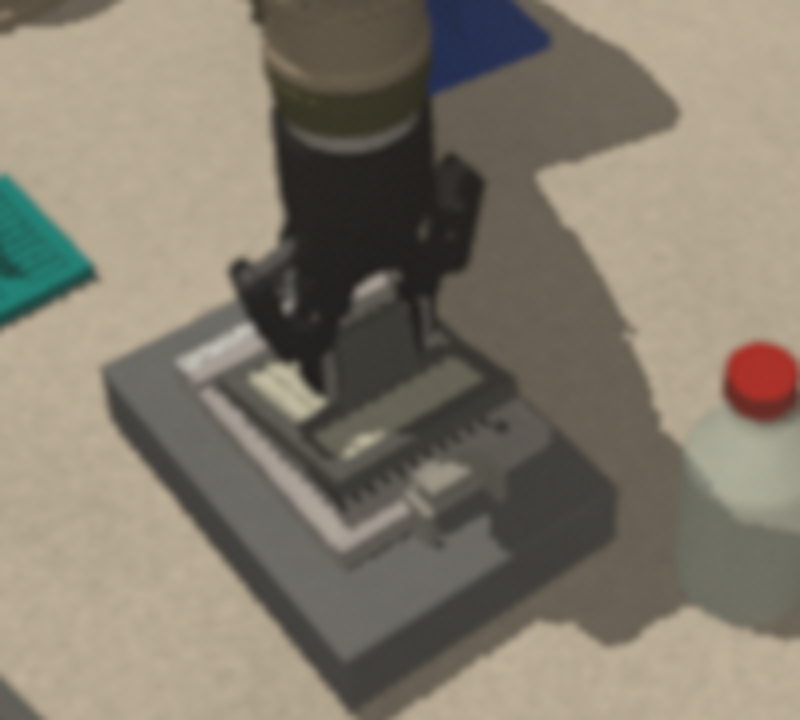

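```bash
python3 -m inch '[[[1,0.3,0,0],[1.5,1,0,0],[2.2,2,0,0],[2.9,3,0,0],[3.6,4,0,0],[4.2,4.9,0,0],[4.2,4.9,0,0]]]'; python3 -m inch '[[[0.7,1,0,0],[1,1.5,0,0],[1,1.5,0,0]]]'
```

```text
clock: 17.3
tcp_pos: [0.5868, -0.1841, 0.0864]
orientation: [-0.702, 0.702, -0.086, 0.086]
wrist_force: [4.2, -1.5, 5.9]
finger_gap: 0.0496
clock: 17.6
tcp_pos: [0.5874, -0.1842, 0.0856]
orientation: [-0.702, 0.702, -0.086, 0.086]
wrist_force: [2.3, -0.5, 9.0]
finger_gap: 0.0495
```

```bash
python3 -m inch '[[[0.5,0.8,0,0],[1,1.5,0,0],[1,1.5,0,0]]]';python3 -m inch '[[[0.5,0.8,0,0],[0.9,1.5,0,0],[0.9,1.5,0,0]]]'; python3 - <<'E'
from h import *
s=env.get_state();print(s["tcp_pos"],s["wrist_force"],s["ft_torque"])
i=env.read_camera("wrist");cv2.imwrite("pics/w11.png",i);crop(i,180,90,460,390,2.6,"pics/w11c.png")
j=env.read_camera("scene");crop(j,190,230,390,410,4,"pics/s11.png")
E
```

```text
clock: 17.9
tcp_pos: [0.5882, -0.1844, 0.0843]
orientation: [-0.702, 0.702, -0.086, 0.086]
wrist_force: [1.1, -0.5, 10.2]
finger_gap: 0.0498
clock: 18.2
tcp_pos: [0.5891, -0.1846, 0.0821]
orientation: [-0.702, 0.702, -0.086, 0.086]
wrist_force: [3.1, -1.4, 5.7]
finger_gap: 0.0499
[ 0.5890955  -0.1845951   0.08207891] [ 3.07975481 -1.43327355  5.72105744] [-0.15956287 -0.39746866  0.03408859]
```

View pics/w11c.png

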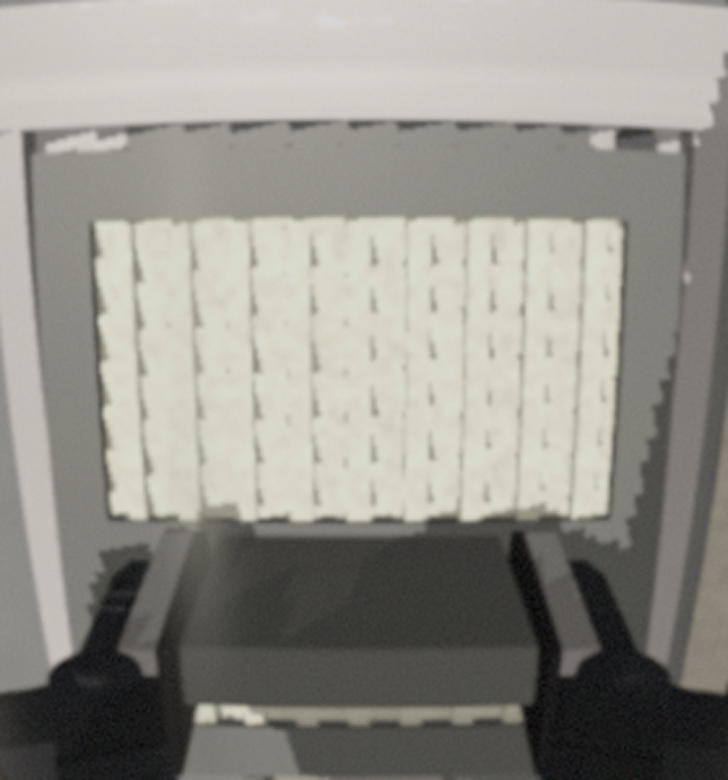

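View pics/s11.png

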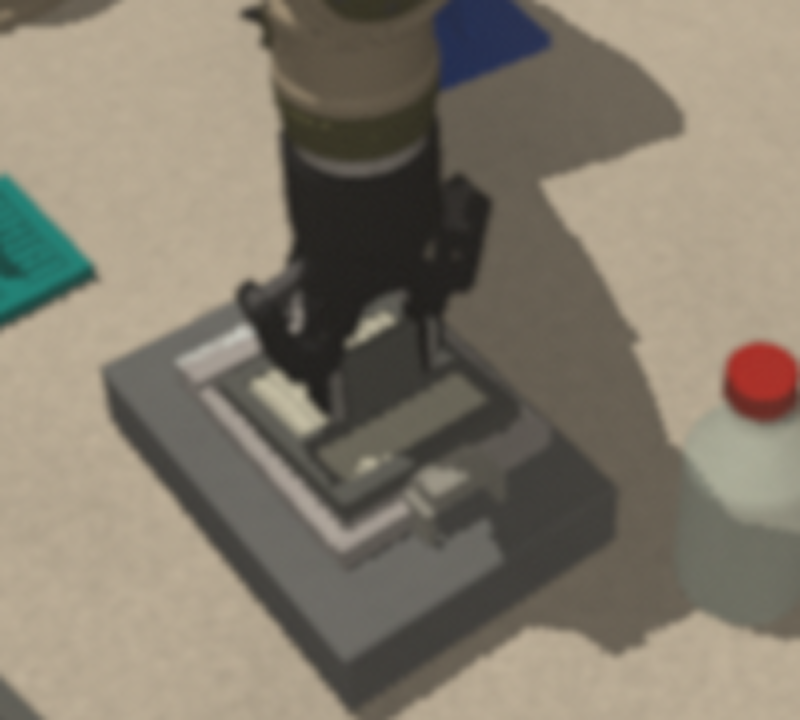

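```bash
python3 -m inch '[[[0.4,0.8,0,0],[0.8,1.5,0,0],[0.8,1.5,0,0]]]';python3 -m inch '[[[0.4,0.8,0,0],[0.8,1.5,0,0],[0.8,1.5,0,0]]]'
```

```text
clock: 18.6
tcp_pos: [0.5898, -0.1848, 0.0804]
orientation: [-0.702, 0.702, -0.086, 0.086]
wrist_force: [3.3, -1.5, 5.3]
finger_gap: 0.05
clock: 18.9
tcp_pos: [0.5905, -0.1849, 0.0788]
orientation: [-0.702, 0.702, -0.086, 0.086]
wrist_force: [3.1, -0.7, 4.7]
finger_gap: 0.0497
```

```bash
python3 -m inch '[[[0.4,0.8,0,0],[0.8,1.5,0,0],[0.8,1.5,0,0]]]'
```

```text
clock: 19.2
tcp_pos: [0.5912, -0.1851, 0.0773]
orientation: [-0.702, 0.702, -0.086, 0.086]
wrist_force: [3.0, -0.9, 5.8]
finger_gap: 0.0494
```

```bash
python3 -m inch '[[[0.3,0.7,0,0],[0.6,1.3,0,0],[0.6,1.3,0,0]]]'; python3 -m inch '[[[0.2,0.5,0,0],[0.3,1,0,0],[0.3,1,0,0]]]'
```

```text
clock: 19.5
tcp_pos: [0.5917, -0.1852, 0.076]
orientation: [-0.702, 0.702, -0.086, 0.086]
wrist_force: [2.7, -2.1, 5.5]
finger_gap: 0.0496
clock: 19.8
tcp_pos: [0.5921, -0.1854, 0.0751]
orientation: [-0.702, 0.702, -0.086, 0.086]
wrist_force: [3.8, -1.6, 6.0]
finger_gap: 0.0497
```

```bash
python3 -m inch '[[[0.2,0.5,0,0],[0.3,1,0,0],[0.3,1,0,0]]]'; python3 - <<'E'
from h import *
s=env.get_state();print(s["tcp_pos"],s["wrist_force"],s["ft_torque"])
i=env.read_camera("wrist");cv2.imwrite("pics/w12.png",i);crop(i,180,90,460,390,2.6,"pics/w12c.png")
j=env.read_camera("scene");crop(j,190,230,390,410,4,"pics/s12.png")
E
```

```text
clock: 20.1
tcp_pos: [0.5926, -0.1854, 0.0738]
orientation: [-0.702, 0.702, -0.086, 0.086]
wrist_force: [5.3, -3.0, 4.0]
finger_gap: 0.0496
[ 0.59257915 -0.18543893  0.07381733] [ 5.30641657 -2.98369405  4.03462882] [-0.25051111 -0.44623368 -0.00980488]
```

View pics/w12c.png

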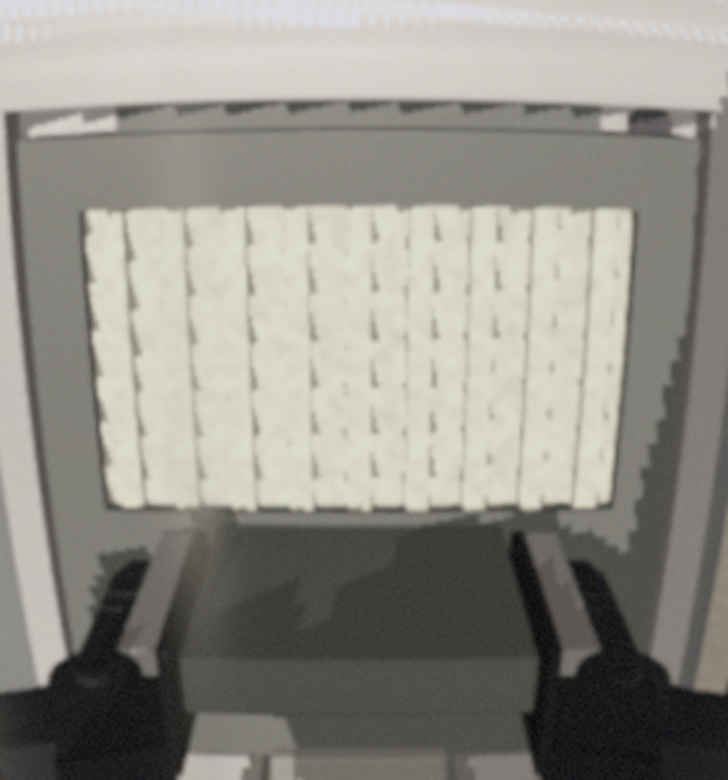

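View pics/s12.png

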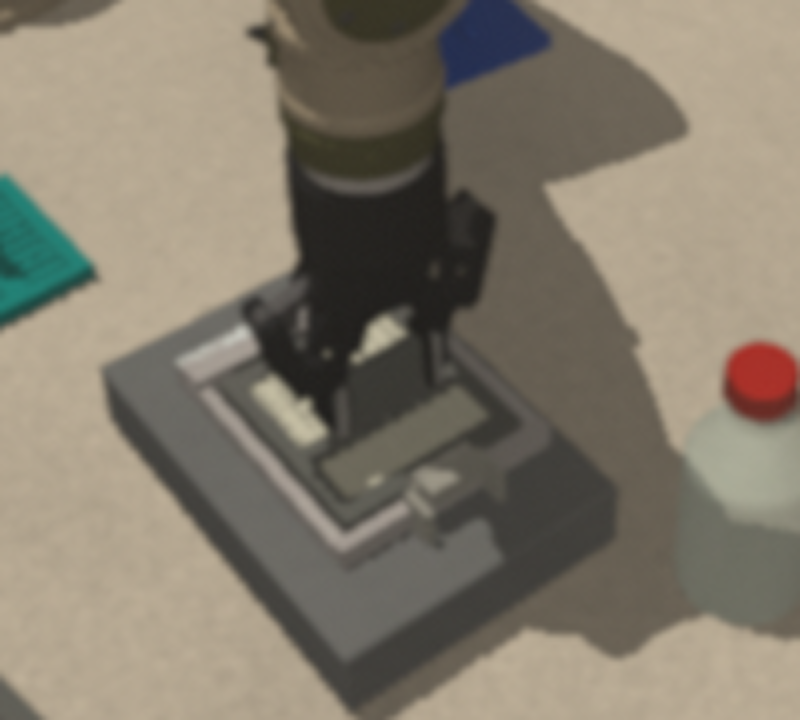

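```bash
python3 -m inch '[[[0.5,0.4,0,0],[1,0.8,0,0],[1,0.8,0,0]]]';python3 -m inch '[[[0.2,0.4,0,0],[0.3,0.8,0,0],[0.3,0.8,0,0]]]'; python3 -m inch '[[[0.1,0.4,0,0],[0.1,0.8,0,0],[0.1,0.8,0,0]]]'
```

```text
clock: 20.5
tcp_pos: [0.5928, -0.1855, 0.0735]
orientation: [-0.702, 0.702, -0.087, 0.086]
wrist_force: [1.0, -1.4, 9.1]
finger_gap: 0.0494
clock: 20.8
tcp_pos: [0.5928, -0.1855, 0.0734]
orientation: [-0.702, 0.702, -0.087, 0.086]
wrist_force: [-1.9, -0.4, 14.1]
finger_gap: 0.0496
clock: 21.1
tcp_pos: [0.5929, -0.1855, 0.0733]
orientation: [-0.702, 0.702, -0.087, 0.086]
wrist_force: [-4.0, 0.3, 16.9]
finger_gap: 0.0496
```

```bash
python3 -m inch '[[[-0.5,-1,0,0],[-1,-2,0,0],[-1,-2.8,0,0],[-1,-2.8,0,0]]]';python3 - <<'E'
from h import *
i=env.read_camera("wrist");cv2.imwrite("pics/w13.png",i);crop(i,180,90,460,390,2.6,"pics/w13c.png")
j=env.read_camera("scene");cv2.imwrite("pics/s13.png",j);crop(j,260,310,340,370,10,"pics/s13c.png")
E
```

```text
clock: 21.5
tcp_pos: [0.5927, -0.1855, 0.0736]
orientation: [0.702, -0.702, 0.087, -0.086]
wrist_force: [3.4, -2.3, 0.5]
finger_gap: 0.0496
```

View pics/s13c.png

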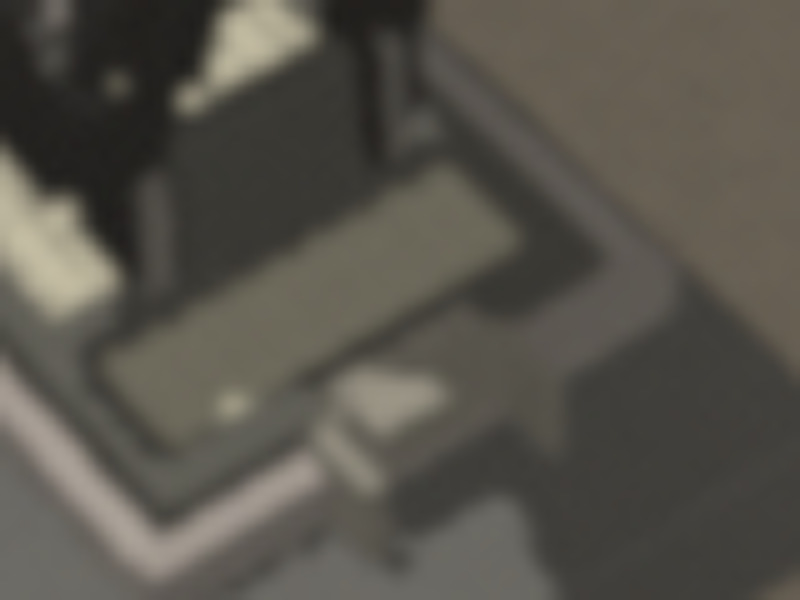

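View pics/w13c.png

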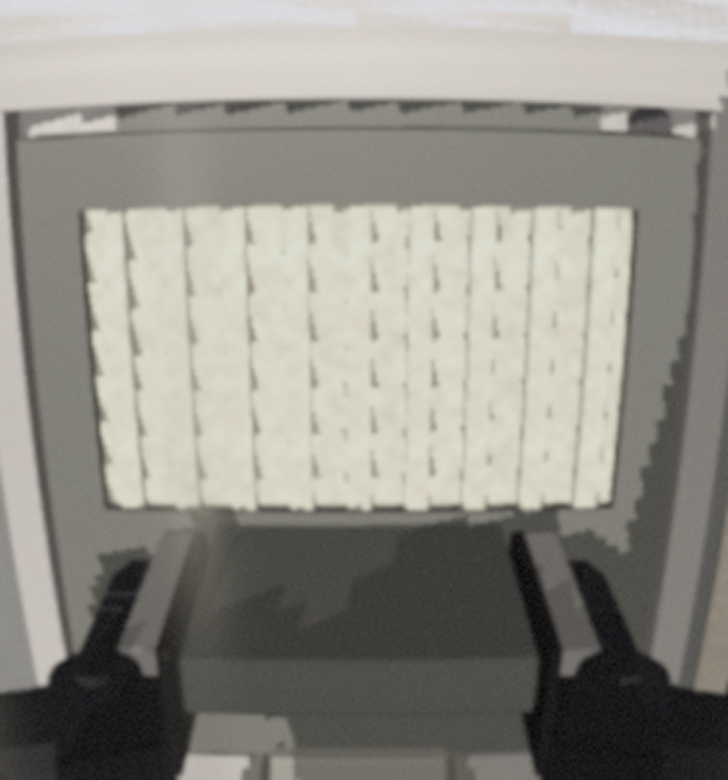

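```bash
python3 -m inch '[[[0.3,-1,0,0],[0.6,-2,0,0],[0.6,-2,0,0]]]';python3 -m inch '[[[0,-0.7,0,0],[0,-1.4,0,0],[0,-1.4,0,0]]]'
```

```text
clock: 21.9
tcp_pos: [0.5926, -0.1852, 0.0747]
orientation: [0.702, -0.702, 0.087, -0.085]
wrist_force: [2.4, -2.7, -10.4]
finger_gap: 0.0497
clock: 22.2
tcp_pos: [0.5925, -0.1852, 0.075]
orientation: [0.702, -0.701, 0.087, -0.085]
wrist_force: [4.9, -3.1, -18.5]
finger_gap: 0.0497
```

```bash
python3 -m inch '[[[0.5,1,0,0],[1,2.6,0,0],[1,2.6,0,0]]]'; python3 -m inch '[[[0,0,0,0],[0,0,0,0],[0,0,0,0],[0,0,0,0],[0,0,0,0],[0,0,0,0]]]' 75; python3 -m inch '[[[0,-5,0,0],[0,-20,0,0],[0,-45,0,0],[0,-75,0,0],[0,-105,0,0],[0,-130,0,0],[0,-150,0,0],[0,-160,0,0],[0,-160,0,0]]]'
python3 - <<'E'
from h import *
s=env.get_state();print(s["tcp_pos"],s["wrist_force"])
i=env.read_camera("wrist");cv2.imwrite("pics/w14.png",i)
j=env.read_camera("scene");cv2.imwrite("pics/s14.png",j);crop(j,200,270,360,390,5,"pics/s14c.png")
E
```

```text
clock: 22.5
tcp_pos: [0.5938, -0.1851, 0.075]
orientation: [0.702, -0.701, 0.087, -0.085]
wrist_force: [0.3, -0.3, -7.7]
finger_gap: 0.0496
clock: 23.1
tcp_pos: [0.5947, -0.1859, 0.0753]
orientation: [0.702, -0.702, 0.086, -0.086]
wrist_force: [0.2, -0.1, -0.1]
finger_gap: 0.0747
clock: 24.0
tcp_pos: [0.5954, -0.1862, 0.2368]
orientation: [-0.702, 0.702, -0.085, 0.087]
wrist_force: [0.3, 0.6, -1.0]
finger_gap: 0.075
[ 0.59539609 -0.18622338  0.23679157] [ 0.30045076  0.55258554 -0.97050189]
```

View pics/w14.png

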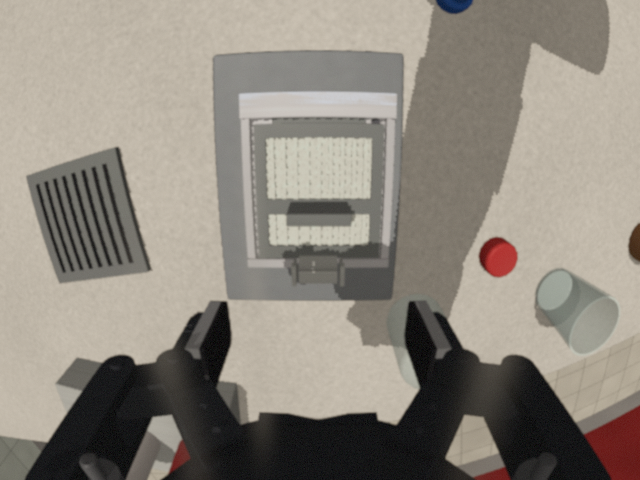

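View pics/s14c.png

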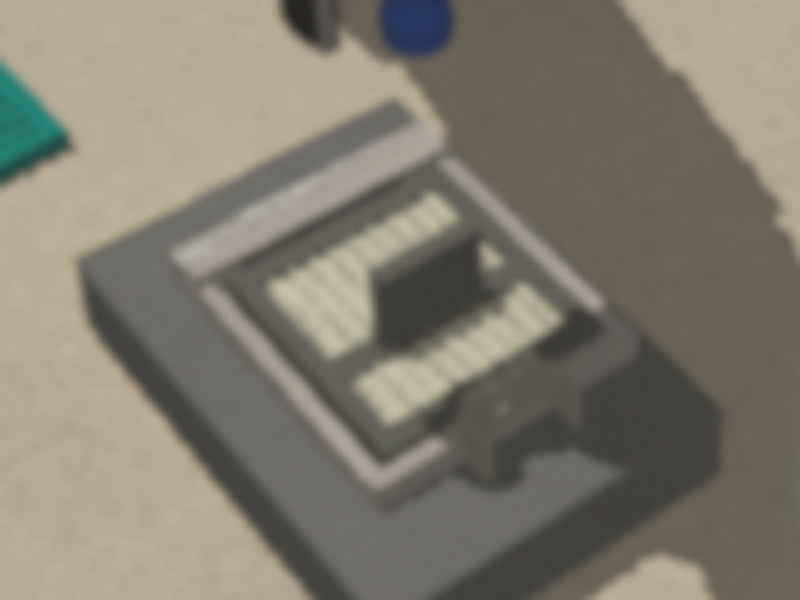

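```bash
python3 - <<'E'
from h import *
crop(cv2.imread("pics/w14.png"),225,80,415,300,3.2,"pics/w14c.png")
E
```

```text
(no output)
```

View pics/w14c.png

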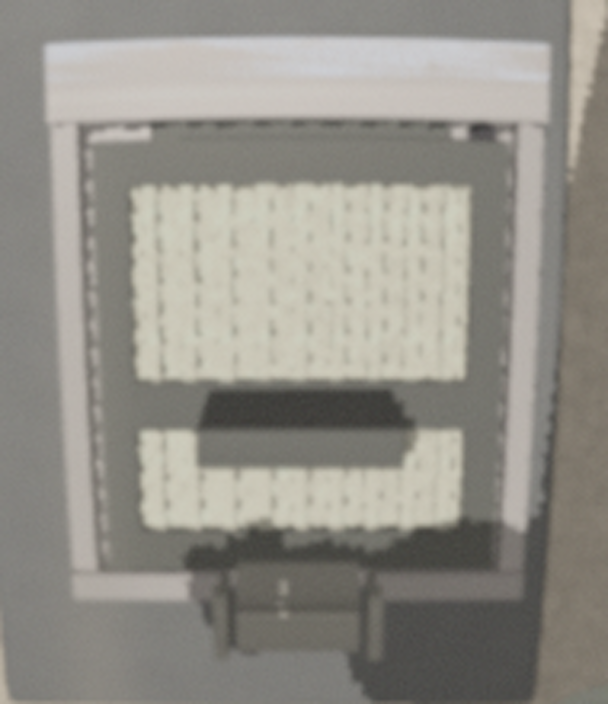

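Seen from above, the frame is centred between the walls and lies flat. The tongue is under the lip (row 125) and the catch (280, 590) reaches over the far edge (row 572). The gripper is clear, so I'm handing in.

```bash
python3 - <<'E'
from workcell import env
print(env.hand_in()); print(env.get_state()["clock"])
E
```

```text
the job is handed in; nothing more can be done
None
the job is handed in; nothing more can be done
```

The grey filter frame is seated in the air-intake unit: flat, tongue under the lip, catch snapped over its far edge. I let go and handed it in at about 24 s of the 72 s.

- **Grip:** I pinched the plate across its 50 mm length rather than its 10 mm, because the moves cannot tilt the tool. The frame could then pivot in the pads.
- **Tilt:** Pressing its far edge lightly on the catch top (about 10 N) tilted it to roughly 10°.
- **Hook and stop:** The tongue slid freely under the lip, and I felt the stop at about 6 N.
- **Snap:** I rotated it down with up to about 12 N, then pressed to about 17–19 N to confirm it was on the floor.
- **Checks:** A pull upwards of about 16–18 N moved it only about 1.4 mm, so the catch holds. After release the force was near zero, and the last views show the frame flat, centred and under both lip and catch. I did not push or move any other object, though I took no final measurements of them.
- **Disagreements:** Frame heights from the wrist camera differed by about 1–2 mm from the grasp height, and its tilt read about 1° low. My first lowering in front of the lip met the floor sooner than I had reckoned, at about 14 N, so I backed off. The seat plate stood about 8 mm off to +y, with almost no offset in x.

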